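# Lock the adjuster of a frame-maker's jig with fork spanner and locknut

### The arm

A 7-joint arm with a two-finger parallel gripper is mounted at the origin on the work surface. World frame = base frame: x ahead of the robot, y to its left, z up, the work surface at z = 0. Lengths are in m, angles in rad, forces in N, time in s.
With the tool pointing down it reaches from about 0.425 to 0.925 m from the base axis. Payload 6.8 kg.
Tool frame: the origin (TCP) lies on the front face of the gripper's body, between the roots of the fingers; the fingertips stand 73 mm ahead of it and the grasp point (between the pads) lies 54 mm ahead of it (bot.finger_overhang is the z of the fingertips in the tool frame, in m); z points along the fingers, y is the line along which they close (so a half turn about z gives the same grasp; the last joint's range is limited). The gripper opens to 85 mm and grips with 20 to 120 N. Pads are 22 mm wide; open, the fingers measure 114 mm over their backs; the gripper's body (76 mm by 85 mm) begins 54 mm behind the grasp point. The pads swing forward as they close: fully open they stand 13 mm farther back than shut.
Start: joints at [-1.307, 0.477, 0.022, 1.555, -0.011, 1.109, -0.083], TCP at [0.245, 0.629, 0.304] pointing down, gripper open.
Joint ranges: [-2.96, 2.96], [-0.34, 2.1], [-1.41, 1.46], [0.24, 2.44], [-1.37, 4.51], [0.17, 1.92], [-2.96, 2.96]. Speed limits (rad/s): [2.39, 2.39, 3.14, 3.14, 3.14, 3.14, 3.14].

### API

Orientations are given as a unit quaternion [w, x, y, z].
In Python, from station import bot gives the robot as it stands.
- The arm moves only by the tool servo_tool, never from a script. Its argument "motion" is one flat list of numbers, 7 for each row, row after row: the shift along the tool's x, y, z as a fraction of full scale, then the turn, a rotation vector about the tool's x, y, z as a fraction of full scale, then the closure, from 0 (fully open) to 1 (shut). In form: [tx, ty, tz, ax, ay, az, gripper, tx, ty, tz, ax, ay, az, gripper, ...]. A call has 1 to 5 rows; each row shifts and turns the commanded pose from where the row before left it, along the tool's axes as they then stand; what a row does not reach is not made up. Full scale, the value 1, is 0.02 m for a shift and 0.15 rad for a turn. A row lasts 1/8 s, in which the tool goes at most 62.5 mm and 10.7 degrees, less where a joint would pass 70% of its speed; a pose out of reach is approached as far as the arm can. A call with a number of a shift or a turn outside -1 to 1 is refused whole. A call with a gripper value outside its range is refused whole. The fingers move at their own pace and stop on an object; "grip_force" is the grip in N (left out, the last holds). Time passes only in rows, so rows that do not move let the fingers close. It gives the time, the measured TCP pose, the force, the opening and the grip force at its end, in the units of the state.
- bot.get_obs(): the state, without advancing time (a new reading comes with each control period).
- bot.read_camera(name): name is "scene" or "top"; returns the picture (420x560x3 uint8, red, green, blue); there is no depth.
- bot.get_calibration(name): a dict with "mtx" (3x3 intrinsics, pixels), "k1" (the pictures are not rectified: a ray, as slopes to the right and down, at radius r is drawn at 1 + k1 r^2 times it, then the intrinsics apply), "rvec" (rotation vector, rad) and "tvec" (3), from world to camera coordinates, as OpenCV has them. Camera axes: x right, y down, z forward; pixel columns grow to the right and rows downward; lengths in m; the calibration is good to about 2 mm. A picture is of the moment at which its call begins. get_calibration takes no time and is no camera call.
- bot.hand_in(): hands the job in; it is judged then, once.
Trained networks look in the newest picture that a camera, given by its name, has taken for a name from the list of things; names that differ only in an ending like _2 or _b are one class to them, and where a whole thing is asked for, a point or a joint stands for the part that bears it (a point fixed in the world has none). Each returns a list of dicts, best first, with "p" (0 to 1); they miss things now and then, are a little off and sometimes report something else, mostly with a low value. They report only what shows in the picture. A call takes as long as a camera call.
- bot.boxes_of(camera, name): "uv" ([column, row] in pixels, amid what is visible of it).
The state is a dict: "t": time; "q": joint angles; "joint_vel": joint speeds; "joint_torque": joint torques, N m; "eef_pos": TCP position; "tool_rot": TCP orientation; "contact_force": force on the tool from outside, world axes, zero at the start; "torque": the same for the moment, N m; "gripper_width": opening from 0.0 (shut) to 1.0 (fully open); "grasp_force": force on a finger pad.
Only numpy, scipy, OpenCV 4.12 (cv2) and the standard library are available. Lean on these libraries where they do the work, as an engineer would, in place of code of your own. Each camera call takes 0.05 s, during which the arm holds its last target. There are 200 camera calls.

### The job

Lock the adjuster on the wooden jig: push the fork spanner fully home on the flats of the square collar, with its handle lying beside the steel stop post so that the collar cannot be dragged round, then push the locknut's upright grip clockwise until the nut jams firmly, with a pull of about 15 to 25 N and without forcing it. Afterwards take the spanner off and lay it flat on the cork mat again; the collar must stay within about 15 degrees of its zero mark throughout, and the other things are to be left where they are.

Things in the scene. Friction and masses are not known exactly. Their poses are not given: they have to be found in the camera images.
- jig: fixed wooden board 340 x 220 mm, 30 mm thick; origin on the adjuster's vertical axis at the board's underside (table level), z up. It reaches from x -210 to +130 and y -95 to +125 mm. A wooden fence strip, 10 mm high, 12 mm wide, runs on it along the +y edge. To hold the collar, the spanner's handle points along the jig's -x, with the stop post on its +y side.
- post_top (a point): top of the fixed steel stop post on the jig: 14 mm diameter, 45 mm high above the board, at jig x -178, y +24.5 mm (75 mm above the table). It stops the spanner handle (a few mm clear of it at first) from swinging clockwise.
- collar (a joint): turn of the square collar about the adjuster axis, rad, clockwise from above positive; 0 = zero mark, its sides along the jig's x and y. Starts within 0.03 of 0. Friction 0.25 N m; the locknut (friction 0.6 N m) drags it along unless held. Spanner play and the gap to the post let it turn clockwise by up to about 0.15 rad before the spanner bears on the post and holds it.
- collar_center (a point): centre of the square steel collar, 46 x 46 mm, 18 mm high, standing on the jig board (its underside at the board's top, 30 mm above the table; this point 39 mm above the table); x, y axes normal to its four flats
- nut (a joint): turn of the locknut relative to the collar, rad, clockwise seen from above is positive; starts between 0 and 0.45 and jams on a hard stop near 1.5. It stays where it is left.
- nut_grip: upright round black grip at the end of the locknut's lever, 18 mm diameter, 58 mm high; origin at its centre, 88 mm above the table, 100 mm from the adjuster axis, which it circles. With the collar at 0, its direction from the axis is 115 degrees (from the jig's x towards y) at nut 0, and 29 degrees at nut 1.5.
- spanner_jaw (a point): centre of the fork's slot, 6 mm above the spanner's flat underside; on the collar's axis when home. Aluminium fork 12 mm thick, 77 mm wide; its 49 mm wide slot opens to the spanner's +x. The slot's closed end lies 23.5 mm behind this point; the prongs reach 16 mm beyond it, their flared tips 28 mm. Spanner 180 g.
- spanner_handle (a point): where to grasp the square wooden handle: half-way up (11 mm above the underside), 80 mm behind the jaw point; x along the spanner towards the fork's open end, z up. The handle is 22 mm wide and high, from 37 to 188 mm behind the jaw point.
- mat: fixed cork mat, 340 x 200 mm, 5 mm thick, on the table; origin at the centre of its underside; the spanner starts on it, fork roughly to the mat's +x
- offcut: bystander: dark wood offcut 60 x 22 x 25 mm on the jig board, origin at its underside, near jig x +85, y -72 mm
- tin: bystander: small tin, 40 mm diameter, 55 mm high, on the mat near mat x +145, y +70 mm
- tub: bystander: white plastic tub, 90 mm diameter and high, at the far side
- glue: bystander: white glue bottle, 60 mm diameter, 190 mm high, standing at the left
- mallet: bystander: hammer at the right
- sandblock: bystander: cork sanding block 110 x 65 x 40 mm at the left
- brush: bystander: brush at the right
- nut_top (a point): on the adjuster axis, at the top of the dark steel hexagon locknut (40 mm across flats), 71 mm above the table. The nut sits on the collar; a fixed stud ends 90 mm above the table. Its lever is a flat bar 57 to 67 mm above the table: the spanner lying on the board (at most 52 mm high) passes beneath it, but the fork cannot be lowered on to the collar past it; slide it in.

How it is judged:
On the way, in this order (a step that is already met when the one before it is completed fails the run):
1. the fork is home on the collar's flats, lying on the board, its handle beside the post (horizontal distance between spanner_jaw and collar_center below 0.008 m and height (world z) of spanner_jaw below 0.042 m and x of spanner_handle in the frame of jig below -0.07 m), for 0.2 s.
2. the locknut is at its stop and pushed firmly (over 10 N on its grip) while the fork is on the collar (value of joint nut above 1.44 rad and contact force between anything else and nut_grip above 10 N and horizontal distance between spanner_jaw and collar_center below 0.012 m), for 0.1 s.
At the end, for the whole second after the job is handed in: The locknut is jammed (within 0.08 rad of its stop at 1.5), the collar within 0.27 rad (15 degrees) of its zero mark, and the spanner lies flat and still on the cork mat (handle point over the mat, at most 22 mm above the table, tilt under 0.12 rad) (value of joint nut above 1.42 rad and value of joint collar between -0.27 and 0.27 rad and x of spanner_handle in the frame of mat between -0.17 and 0.17 m and y of spanner_handle in the frame of mat between -0.1 and 0.1 m and height (world z) of spanner_handle below 0.022 m and angle between spanner_handle's own z axis and vertical below 0.12 rad and linear speed of spanner below 0.02 m/s); the robot touches nothing.
It fails at once if the collar is turned more than 0.27 rad (15 degrees) from its zero mark (value of joint collar above 0.27 rad or value of joint collar below -0.27 rad).
It fails at once if a bystander is shifted by more than 30 mm (distance of any of offcut, tin, tub, glue, mallet, sandblock, brush from where it was at the start of the episode above 0.03 m).
It fails at once if the locknut's grip is forced with more than 60 N (contact force between anything else and nut_grip above 60 N).
It also fails if it takes over 72 s, if anything falls off the work surface, if the arm or the gripper's body presses on something with over 40 N, if the wrist force passes 120 N, or if a joint passes its speed limit or range.

## Working session

There is one attempt and no reset: what is moved stays moved. The work goes in short steps, Python scripts to look and compute and a tool call to move; the robot and the scene stay as the last step left them, time stands still between calls to the robot, and variables do not carry over. Pictures are saved under pics/ and viewed, at most 10 in all, crops included, and the job is handed in when it is done.

Besides the shell and the picture viewer there is one more tool, called after "Call:" by a JSON object that holds its "name" and its "arguments", one argument or row to a line. servo_tool: Moves the arm, as the interface text tells. Shift numbers are shares of 0.02 m and turn numbers shares of 0.15 rad, none past 1 either way. Its arguments: {"type":"object","properties":{"motion":{"type":"array","items":{"type":"number","minimum":-1,"maximum":1}},"grip_force":{"type":"number"}},"required":["motion"]}

```bash
ls; mkdir -p pics; cat > h.py <<'E'
import numpy as np, cv2
from station import bot
from scipy.spatial.transform import Rotation as R
def cal(c):
    k=bot.get_calibration(c); return np.array(k['mtx']),k['k1'],cv2.Rodrigues(np.array(k['rvec'],float))[0],np.array(k['tvec'],float).ravel()
def unproj(c,uv,z):
    K,k1,Rm,t=cal(c); d=np.array([k1,0,0,0,0],float)
    p=cv2.undistortPoints(np.array([[uv]],float),K,d).ravel()
    ray=Rm.T@np.array([p[0],p[1],1]); o=-Rm.T@t
    return o+ray*(z-o[2])/ray[2]
def proj(c,P):
    K,k1,Rm,t=cal(c)
    return cv2.projectPoints(np.array(P,float).reshape(-1,3),cv2.Rodrigues(Rm)[0],t,K,np.array([k1,0,0,0,0],float))[0].reshape(-1,2)
def snap(c,n):
    im=bot.read_camera(c); cv2.imwrite(f'pics/{n}.png',im[:,:,::-1]); return im
def pose():
    o=bot.get_obs(); q=o['tool_rot']; r=R.from_quat([q[1],q[2],q[3],q[0]])
    return o,np.array(o['eef_pos']),r
E
python3 - <<'E'
from h import *
for c in('scene','top'):
    im=snap(c,c+'0'); K,k1,Rm,t=cal(c); print(c,im.shape,-Rm.T@t,k1)
    for n,z in [('jig',.03),('post_top',.075),('collar_center',.039),('nut_grip',.088),('spanner_jaw',.011),('spanner_handle',.016),('mat',.005),('nut_top',.071),('tin',.03),('offcut',.04)]:
        for b in bot.boxes_of(c,n)[:2]: print(n,np.round(b['uv'],1),round(b['p'],2),np.round(unproj(c,b['uv'],z),4))
o,p,r=pose();print(o['t'],p,r.as_matrix().round(3),o['contact_force'])
E
```

```text
pics
scene (420, 560, 3) [ 1.38309748 -0.55982484  0.92789565] 0.025353900919173403
jig [348.  203.5] 0.82 [0.5964 0.2037 0.03  ]
post_top [347.9 206.1] 0.9 [0.6448 0.1578 0.075 ]
collar_center [354.8 201.5] 0.9 [0.6079 0.2197 0.039 ]
collar_center [346.5 202.2] 0.58 [0.597  0.1961 0.039 ]
spanner_jaw [225.6 258.3] 0.96 [ 0.584  -0.2117  0.011 ]
spanner_handle [227.8 261.4] 0.93 [ 0.6016 -0.2139  0.016 ]
spanner_handle [292.1 272.2] 0.41 [ 0.7259 -0.0889  0.016 ]
mat [243.9 266.3] 0.68 [ 0.6311 -0.1814  0.005 ]
nut_top [358.6 197.2] 0.69 [0.6263 0.2142 0.071 ]
tin [296.2 274.4] 0.63 [ 0.7479 -0.0914  0.03  ]
tin [394.2 137.3] 0.62 [0.3892 0.5915 0.03  ]
offcut [331.8 224.6] 0.55 [0.6541 0.0957 0.04  ]
top (420, 560, 3) [ 0.30169858 -0.01866904  1.72379946] -0.05407704332728973
jig [203.6 217.1] 0.62 [0.5664 0.2098 0.03  ]
collar_center [206.5 200.9] 0.86 [0.6178 0.2011 0.039 ]
nut_grip [181.2 192.2] 0.56 [0.6351 0.2747 0.088 ]
spanner_jaw [339.6 210.3] 0.69 [ 0.598  -0.2296  0.011 ]
spanner_handle [343.1 209.3] 0.9 [ 0.6006 -0.2404  0.016 ]
spanner_handle [299.1 164.3] 0.49 [ 0.7488 -0.0963  0.016 ]
mat [324.2 206.9] 0.65 [ 0.6096 -0.1799  0.005 ]
mat [408.5 294.7] 0.36 [ 0.3274 -0.4511  0.005 ]
nut_top [204.7 198.5] 0.75 [0.6194 0.2028 0.071 ]
nut_top [205.2 200.1] 0.74 [0.6143 0.2011 0.071 ]
tin [300.6 163.8] 0.71 [ 0.7469 -0.1005  0.03  ]
1.1 [0.24522451 0.62889574 0.30394013] [[-0.932  0.363  0.   ]
 [ 0.363  0.932  0.   ]
 [-0.     0.    -1.   ]] [ 0.3256544   0.10741067 -0.62411788]
```

```bash
python3 - <<'E'
import cv2
a=cv2.imread('pics/top0.png');cv2.imwrite('pics/t1.png',cv2.resize(a[110:320,130:410],None,fx=2.857,fy=2.857,interpolation=3))
a=cv2.imread('pics/scene0.png');cv2.imwrite('pics/s1.png',cv2.resize(a[120:330,160:440],None,fx=2.857,fy=2.857,interpolation=3))
E
```

```text
(no output)
```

View pics/t1.png

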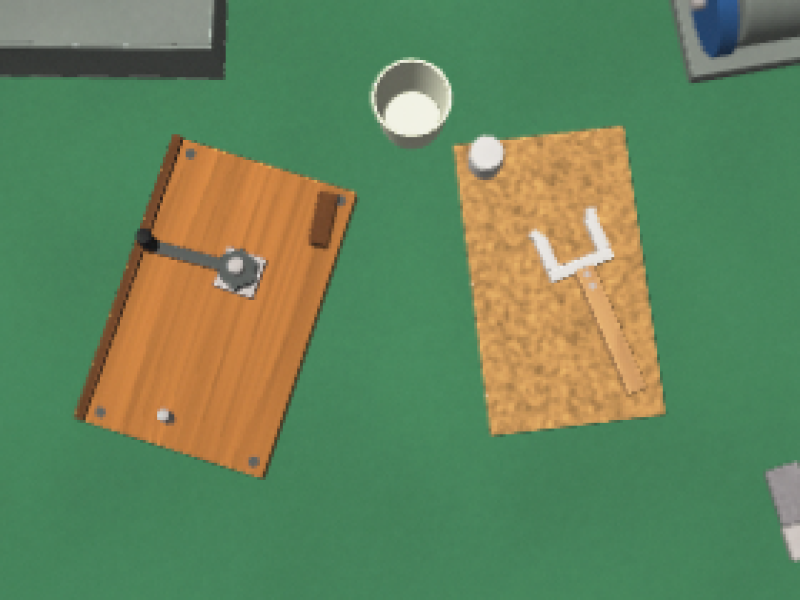

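View pics/s1.png

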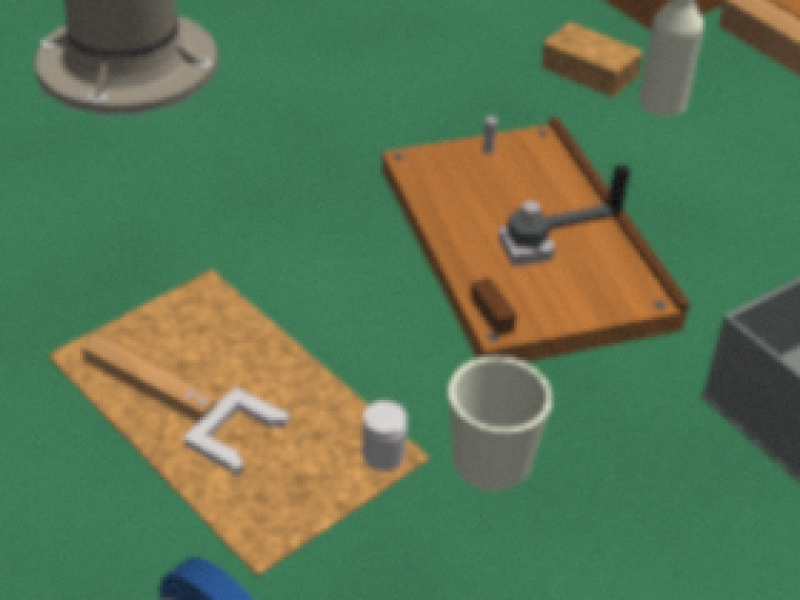

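The top crop shows the jig on the left with the stud at about (236,265), post at (164,414) and grip at (145,238). The spanner lies on the mat, fork up-left, handle end at (636,390), and the tin is at (486,152). I'll fit the poses from these points.

```bash
python3 - <<'E'
from h import *
from scipy.optimize import least_squares
def px(a): return np.array(a,float)/2.857+np.array([130,110])-0.33
def sx(a): return np.array(a,float)/2.857+np.array([160,120])-0.33
def fit(obs,x0):
    def res(v):
        c,s=np.cos(v[2]),np.sin(v[2]); o=[]
        for cam,P,uv in obs:
            W=[v[0]+c*P[0]-s*P[1],v[1]+s*P[0]+c*P[1],P[2]]
            o.append(proj(cam,W)[0]-uv)
        return np.ravel(o)
    f=least_squares(res,x0,loss='soft_l1'); print(np.round(f.x,4),np.degrees(f.x[2]).round(2),np.round(f.fun.reshape(-1,2),1).tolist()); return f.x
T,S='top','scene'
jig=fit([(T,(.130,-.095,.03),px((355,192))),(T,(-.21,-.095,.03),px((265,478))),(T,(-.21,.125,.04),px((78,417))),(T,(.13,.125,.04),px((177,135))),
 (T,(-.178,.0245,.075),px((164,414))),(T,(0,0,.09),px((236,265))),
 (S,(-.178,.0245,.075),sx((491,119))),(S,(0,0,.09),sx((532,207))),(S,(-.21,-.095,.03),sx((384,154))),(S,(.13,-.095,.03),sx((480,350)))],[.61,.2,.3])
mat=fit([(T,(.17,.1,.005),px((455,146))),(T,(.17,-.1,.005),px((624,126))),(T,(-.17,-.1,.005),px((665,413))),(T,(-.17,.1,.005),px((491,436))),
 (S,(-.17,.1,.005),sx((212,271))),(S,(-.17,-.1,.005),sx((52,356))),(S,(.17,-.1,.005),sx((260,573))),(S,(.17,.1,.005),sx((428,457)))],[.61,-.18,0])
sp=fit([(T,(-.0235,.0245,.017),px((559,265))),(T,(-.0235,-.0245,.017),px((599,249))),(T,(-.188,0,.027),px((636,389))),
 (T,(-.0235-.0135,.0385,.017),px((554,281))),(T,(-.037,-.0385,.017),px((614,257))),
 (S,(-.188,.011,.027),sx((92,338))),(S,(-.188,-.011,.027),sx((84,348))),(S,(-.037,.0385,.017),sx((237,388))),(S,(-.037,-.0385,.017),sx((186,438)))],[.65,-.2,.4])
c,s=np.cos(sp[2]),np.sin(sp[2]); print('handle',sp[:2]-.08*np.array([c,s]))
g=unproj(T,px((145,234)),.117);d=g[:2]-jig[:2];print('grip',g,np.hypot(*d),np.degrees(np.arctan2(d[1],d[0])-jig[2]))
c,s=np.cos(jig[2]),np.sin(jig[2]); print('post',jig[:2]+np.array([c*-.178-s*.0245,s*-.178+c*.0245]))
E
```

```text
[ 0.6041  0.1765 -0.2958] -16.95 [[1.0, 0.1], [-0.9, 0.1], [-1.7, -0.0], [-1.2, -0.8], [-0.3, 0.1], [-0.1, -0.2], [-0.8, 0.6], [-1.2, 0.3], [-1.7, -0.5], [0.4, 1.0]]
[ 0.6098 -0.1806  0.1366] 7.82 [[-1.4, -0.4], [-1.0, -0.4], [-0.3, 0.3], [-0.6, -0.1], [-0.7, -0.4], [-2.1, -0.2], [-1.3, 0.8], [0.4, 0.1]]
[ 0.6534 -0.194   0.4047] 23.19 [[-0.5, 0.0], [-0.7, 0.0], [0.1, -0.0], [-1.1, -0.2], [-0.4, -0.6], [0.8, -0.9], [-1.8, 0.1], [-1.1, 0.4], [-1.3, 0.6]]
handle [ 0.57987472 -0.2255138 ]
grip [0.63115183 0.2719941  0.117     ] 0.09921549331926978 91.14219661407952
post [0.441      0.25185509]
```

Call:
{"name": "servo_tool", "arguments": {
  "motion": [-0.5, -0.5, 0, 0, 0, 0, 0, -0.9, -1, 0, 0, 0, 0, 0, -0.9, -1, 0, 0, 0, 0, 0, -0.9, -1, 0, 0, 0, 0, 0, -0.9, -1, 0, 0, 0, 0, 0],
  "grip_force": 60
}}

```text
t: 1.72
eef_pos: [0.2898, 0.5133, 0.304]
tool_rot: [0.0, 0.185, 0.983, -0.0]
contact_force: [0.6, 0.4, 0.1]
gripper_width: 0.999
grasp_force: 0.0
```

Call:
{"name": "servo_tool", "arguments": {
  "motion": [-0.9, -1, 0, 0, 0, 0, 0, -0.9, -1, 0, 0, 0, 0, 0, -0.9, -1, 0, 0, 0, 0, 0, -0.9, -1, 0, 0, 0, 0, 0, -0.9, -1, 0, 0, 0, 0, 0]
}}

```text
t: 2.35
eef_pos: [0.337, 0.3876, 0.304]
tool_rot: [0.0, 0.185, 0.983, 0.0]
contact_force: [-0.5, 0.2, -0.1]
gripper_width: 1.001
grasp_force: 0.0
```

Call:
{"name": "servo_tool", "arguments": {
  "motion": [-0.9, -1, 0, 0, 0, 0, 0, -0.9, -1, 0, 0, 0, 0, 0, -0.9, -1, 0, 0, 0, 0, 0, -0.9, -1, 0, 0, 0, 0, 0, -0.9, -1, 0, 0, 0, 0, 0]
}}

```text
t: 2.98
eef_pos: [0.3842, 0.2617, 0.304]
tool_rot: [0.0, 0.185, 0.983, 0.0]
contact_force: [0.1, 0.7, 0.5]
gripper_width: 1.005
grasp_force: 0.0
```

Call:
{"name": "servo_tool", "arguments": {
  "motion": [-0.9, -1, 0, 0, 0, 0, 0, -0.9, -1, 0, 0, 0, 0, 0, -0.9, -1, 0, 0, 0, 0, 0, -0.9, -1, 0, 0, 0, 0, 0, -0.9, -1, 0, 0, 0, 0, 0]
}}

```text
t: 3.6
eef_pos: [0.4314, 0.1359, 0.304]
tool_rot: [0.0, 0.185, 0.983, 0.0]
contact_force: [-0.2, 0.5, 0.2]
gripper_width: 0.999
grasp_force: 0.0
```

Call:
{"name": "servo_tool", "arguments": {
  "motion": [-0.9, -1, 0, 0, 0, 0, 0, -0.9, -1, 0, 0, 0, 0, 0, -0.9, -1, 0, 0, 0, 0, 0, -0.9, -1, 0, 0, 0, 0, 0, -0.9, -1, 0, 0, 0, 0, 0]
}}

```text
t: 4.22
eef_pos: [0.4787, 0.0102, 0.304]
tool_rot: [0.0, 0.185, 0.983, 0.0]
contact_force: [0.0, -0.5, 0.1]
gripper_width: 1.004
grasp_force: 0.0
```

Call:
{"name": "servo_tool", "arguments": {
  "motion": [-0.9, -1, 0, 0, 0, -1, 0, -0.9, -1, 0, 0, 0, -1, 0, 0, 0, 0, 0, 0, -1, 0, 0, 0, 0.5, 0, 0, -1, 0, 0, 0, 0.5, 0, 0, -1, 0]
}}

```text
t: 4.85
eef_pos: [0.5011, -0.0377, 0.2838]
tool_rot: [0.0, -0.19, 0.982, 0.0]
contact_force: [-0.0, 0.2, 0.1]
gripper_width: 1.002
grasp_force: 0.0
```

```bash
cat >> h.py <<'E'
def to(x,y,z,yaw):  # yaw of tool y axis, deg; prints units left
    o,p,r=pose(); d=r.inv().apply(np.array([x,y,z])-p)/.02
    yy=r.as_matrix()[:,1]; e=yaw-np.degrees(np.arctan2(yy[1],yy[0])); e=(e+90)%180-90
    print('t',round(o['t'],2),'p',p.round(4),'units',d.round(2),'az',round(-np.radians(e)/.15,2),'tilt',r.as_matrix()[:2,2].round(3),'F',np.round(o['contact_force'],1),'w',round(o['gripper_width'],3))
E
python3 -c "
from h import *
print(bot.finger_overhang)
to(.58,-.2255,.2,113.2)"
```

```text
0.0726
t 4.85 p [ 0.5011 -0.0377  0.2838] units [ -0.15 -10.18   4.19] az -0.15 tilt [0. 0.] F [-0.   0.2  0.1] w 1.002
```

Call:
{"name": "servo_tool", "arguments": {
  "motion": [0, -1, 0.4, 0, 0, -0.15, 0, 0, -1, 0.4, 0, 0, 0, 0, 0, -1, 0.4, 0, 0, 0, 0, 0, -1, 0.4, 0, 0, 0, 0, 0, -1, 0.4, 0, 0, 0, 0]
}}

```text
t: 5.48
eef_pos: [0.5398, -0.1303, 0.2437]
tool_rot: [0.0, -0.199, 0.98, 0.0]
contact_force: [-0.1, -0.2, 0.1]
gripper_width: 1.0
grasp_force: 0.0
```

Call:
{"name": "servo_tool", "arguments": {
  "motion": [0, -1, 0.4, 0, 0, 0, 0, 0, -1, 0.4, 0, 0, 0, 0, 0, -1, 0.4, 0, 0, 0, 0, 0, -1, 0.4, 0, 0, 0, 0, -0.15, -1.0, 0.4, 0, 0, 0, 0]
}}

```text
t: 6.1
eef_pos: [0.5823, -0.2213, 0.2035]
tool_rot: [-0.0, -0.199, 0.98, 0.0]
contact_force: [-0.4, -0.2, -0.5]
gripper_width: 0.999
grasp_force: 0.0
```

```bash
python3 -c "
from h import *
to(.58,-.2255,.08,113.2)
a=snap('top','t2');b=snap('scene','s2')
print(bot.boxes_of('top','spanner_handle'),bot.boxes_of('scene','spanner_handle'))
A=cv2.resize(a[150:270,260:400],None,fx=2.85,fy=2.85,interpolation=3);B=cv2.resize(b[200:320,170:310],None,fx=2.85,fy=2.85,interpolation=3)
cv2.imwrite('pics/c2.png',np.hstack([A,B])[:,:,::-1])
o,p,r=pose()
for c in('top','scene'):print(proj(c,[[.58,-.2255,.027],[p[0],p[1],.027]]))"
```

```text
t 6.1 p [ 0.5823 -0.2213  0.2035] units [ 0.19 -0.15  6.17] az -0.03 tilt [-0.  0.] F [-0.4 -0.2 -0.5] w 0.999
[{'uv': [324.2, 199.7], 'p': 0.56}] [{'uv': [226.6, 259.9], 'p': 0.75}]
[[338.95977691 214.93270213]
 [337.32860605 214.27531321]]
[[219.95177583 255.30016542]
 [222.05597277 255.01482419]]
```

View pics/c2.png

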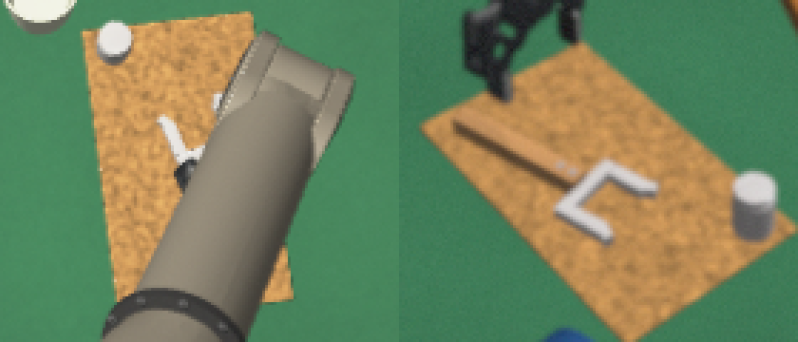

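The arm hides the handle from above. In the scene crop the computed handle point falls at (541,157), on the handle's middle line, so I'll descend and grasp.

Call:
{"name": "servo_tool", "arguments": {
  "motion": [0.19, -0.15, 1, 0, 0, 0, 0, 0, 0, 1, 0, 0, 0, 0, 0, 0, 1, 0, 0, 0, 0, 0, 0, 1, 0, 0, 0, 0, 0, 0, 1, 0, 0, 0, 0]
}}

```text
t: 6.92
eef_pos: [0.5797, -0.224, 0.1024]
tool_rot: [-0.0, -0.199, 0.98, 0.0]
contact_force: [-0.5, 0.7, -0.4]
gripper_width: 1.003
grasp_force: 0.0
```

Call:
{"name": "servo_tool", "arguments": {
  "motion": [0, 0, 0.8, 0, 0, 0, 0, 0, 0, 0.3, 0, 0, 0, 0.4, 0, 0, 0, 0, 0, 0, 1, 0, 0, 0, 0, 0, 0, 1, 0, 0, 0, 0, 0, 0, 1]
}}

```text
t: 7.55
eef_pos: [0.5803, -0.2245, 0.083]
tool_rot: [0.001, -0.199, 0.98, -0.0]
contact_force: [0.9, -0.4, -2.1]
gripper_width: 0.239
grasp_force: 59.5
```

Call:
{"name": "servo_tool", "arguments": {
  "motion": [0, 0, 0, 0, 0, 0, 1, 0, 0, 0, 0, 0, 0, 1]
}}

```text
t: 7.8
eef_pos: [0.5803, -0.2245, 0.0829]
tool_rot: [0.001, -0.199, 0.98, -0.0]
contact_force: [-0.6, 0.4, 6.8]
gripper_width: 0.24
grasp_force: 60.7
```

Call:
{"name": "servo_tool", "arguments": {
  "motion": [0, 0, -0.5, 0, 0, 0, 1, 0, 0, -1, 0, 0, 0, 1, 0, 0, -1, 0, 0, 0.7, 1, 0, 0, -1, 0, 0, 1, 1, 0, 0, -1, 0, 0, 1, 1]
}}

```text
t: 8.43
eef_pos: [0.5797, -0.2242, 0.1737]
tool_rot: [0.0, 0.005, 1.0, 0.0]
contact_force: [0.1, -0.1, -2.2]
gripper_width: 0.243
grasp_force: 59.6
```

Call:
{"name": "servo_tool", "arguments": {
  "motion": [0, 0, -0.9, 0, 0, 1, 1, 0, 0, 0, 0, 0, 1, 1, 0, 0, 0, 0, 0, 0, 1]
}}

```text
t: 8.8
eef_pos: [0.5798, -0.2239, 0.1909]
tool_rot: [0.0, 0.151, 0.989, 0.0]
contact_force: [-0.2, 0.7, -2.3]
gripper_width: 0.24
grasp_force: 59.6
```

```bash
python3 -c "
from h import *
to(.4558,.2217,.19,73.05)"
```

```text
t 8.8 p [ 0.5798 -0.2239  0.1909] units [12.56 19.42  0.04] az -0.04 tilt [ 0.001 -0.   ] F [-0.2  0.7 -2.3] w 0.24
```

Call:
{"name": "servo_tool", "arguments": {
  "motion": [0.63, 0.97, 0, 0, 0, 0, 1, 0.63, 0.97, 0, 0, 0, 0, 1, 0.63, 0.97, 0, 0, 0, 0, 1, 0.63, 0.97, 0, 0, 0, 0, 1, 0.63, 0.97, 0, 0, 0, 0, 1]
}}

```text
t: 9.43
eef_pos: [0.5482, -0.1121, 0.1902]
tool_rot: [-0.0, 0.15, 0.989, 0.0]
contact_force: [-0.3, 0.8, -1.2]
gripper_width: 0.24
grasp_force: 59.6
```

Call:
{"name": "servo_tool", "arguments": {
  "motion": [0.63, 0.97, 0, 0, 0, 0, 1, 0.63, 0.97, 0, 0, 0, 0, 1, 0.63, 0.97, 0, 0, 0, 0, 1, 0.63, 0.97, 0, 0, 0, 0, 1, 0.63, 0.97, 0, 0, 0, 0, 1]
}}

```text
t: 10.05
eef_pos: [0.5172, -0.0007, 0.1903]
tool_rot: [0.0, 0.15, 0.989, 0.0]
contact_force: [-0.3, -0.1, -2.0]
gripper_width: 0.241
grasp_force: 59.6
```

Call:
{"name": "servo_tool", "arguments": {
  "motion": [0.63, 0.97, 0, 0, 0, 0, 1, 0.63, 0.97, 0, 0, 0, 0, 1, 0.63, 0.97, 0, 0, 0, 0, 1, 0.63, 0.97, 0, 0, 0, 0, 1, 0.63, 0.97, 0, 0, 0, 0, 1]
}}

```text
t: 10.68
eef_pos: [0.4862, 0.1107, 0.1903]
tool_rot: [0.0, 0.15, 0.989, 0.0]
contact_force: [-0.3, 0.5, -2.5]
gripper_width: 0.239
grasp_force: 59.6
```

Call:
{"name": "servo_tool", "arguments": {
  "motion": [0.63, 0.97, 0, 0, 0, 0, 1, 0.63, 0.97, 0, 0, 0, 0, 1, 0.63, 0.97, 0, 0, 0, 0, 1, 0.63, 0.97, 0, 0, 0, 0, 1, 0.5, 0.9, 0, 0, 0, 0, 1]
}}

```text
t: 11.3
eef_pos: [0.4572, 0.2201, 0.1903]
tool_rot: [-0.0, 0.15, 0.989, 0.0]
contact_force: [-0.1, -0.4, -2.7]
gripper_width: 0.237
grasp_force: 59.6
```

Call:
{"name": "servo_tool", "arguments": {
  "motion": [0, 0, 1, 0, 0, 0, 1, 0, 0, 0.3, 0, 0, 0, 1, 0, 0, 0, 0, 0, 0, 1]
}}

```text
t: 11.68
eef_pos: [0.4575, 0.2188, 0.1639]
tool_rot: [-0.0, 0.151, 0.988, -0.0]
contact_force: [-0.2, -0.6, -2.0]
gripper_width: 0.24
grasp_force: 59.6
```

```bash
python3 -c "
from h import *
to(.4558,.2217,.108,73.05)
a=snap('top','t3');b=snap('scene','s3')
A=cv2.resize(a[140:300,140:280],None,fx=2.85,fy=2.85,interpolation=3);B=cv2.resize(b[140:300,280:420],None,fx=2.85,fy=2.85,interpolation=3)
cv2.imwrite('pics/c3.png',np.hstack([A,B])[:,:,::-1])
"
```

```text
t 11.68 p [0.4575 0.2188 0.1639] units [0.12 0.12 2.79] az -0.05 tilt [-0.001 -0.001] F [-0.2 -0.6 -2. ] w 0.24
```

View pics/c3.png

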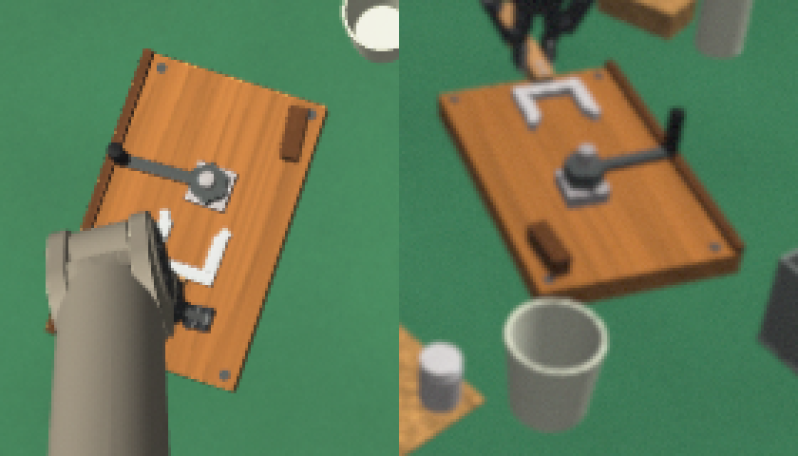

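The fork is in view: right prong tip at (228,231), closed-end corner at (207,284), left tip at (165,212). I'll compare these with the predicted positions.

```bash
python3 -c "
from h import *
o,p,r=pose(); x=-r.as_matrix()[:,0]; y=-r.as_matrix()[:,1]; 
x=x if x[0]>0 else -x; y=np.array([-x[1],x[0],0]); z=p[2]-.078+.012
J=p+.08*x; J[2]=z
L=[J-.0235*x-.0245*y,J-.037*x-.0385*y,J+.028*x-.0385*y,J+.028*x+.0385*y,J-.0235*x+.0245*y]
q=proj('top',L); print('top crop',((q-140+.33)*2.85).round(0).tolist())
L2=L+[J-.037*x+.0385*y]
q=proj('scene',L2); print('scene crop',((q-[280,140]+.33)*2.85+[399,0]).round(0).tolist())
j=np.array([.6041,.1765,0]);c,s=np.cos(-.2958),np.sin(-.2958)
X=np.array([c,s,0]);Y=np.array([-s,c,0])
# top: collar corners z=.048, stud top, post
Q=[j+a*X*.023+b*Y*.023+[0,0,.048] for a,b in((1,-1),(-1,-1),(-1,1))]+[j+[0,0,.09]]
print('collar top',((proj('top',Q)-140+.33)*2.85).round(0).tolist()); print('scene',((proj('scene',Q)-[280,140]+.33)*2.85+[399,0]).round(0).tolist())
"
python3 - <<'E'
import cv2,numpy as np
a=cv2.imread('pics/t3.png')[180:250,180:250];b=cv2.imread('pics/s3.png')[150:220,310:410]
cv2.imwrite('pics/c4.png',np.hstack([cv2.resize(a,(330,330),interpolation=3),cv2.resize(b,(470,330),interpolation=3)]))
E
```

```text
top crop [[201.0, 268.0], [209.0, 284.0], [229.0, 227.0], [162.0, 205.0], [158.0, 254.0]]
scene crop [[528.0, 95.0], [512.0, 90.0], [532.0, 125.0], [601.0, 114.0], [571.0, 88.0], [578.0, 79.0]]
collar top [[237.0, 172.0], [224.0, 211.0], [185.0, 198.0], [207.0, 178.0]]
scene [[568.0, 199.0], [552.0, 172.0], [592.0, 165.0], [584.0, 150.0]]
```

View pics/c4.png

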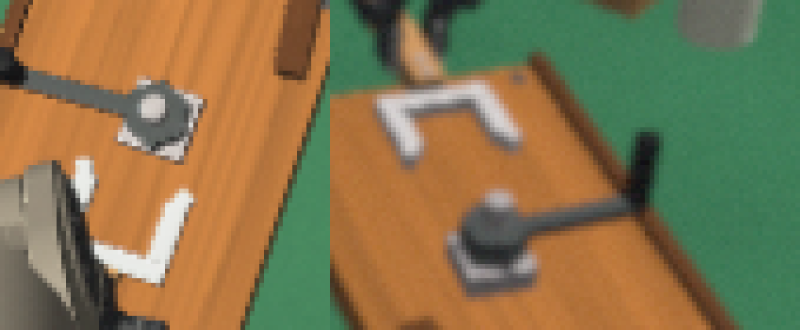

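Call:
{"name": "servo_tool", "arguments": {
  "motion": [0.12, 0.12, 0.7, 0, 0, -0.05, 1, 0, 0, 0.7, 0, 0, 0, 1, 0, 0, 0.7, 0, 0, 0, 1, 0, 0, 0.5, 0, 0, 0, 1, 0, 0, 0, 0, 0, 0, 1]
}}

```text
t: 12.4
eef_pos: [0.4556, 0.2219, 0.1109]
tool_rot: [-0.001, 0.148, 0.989, -0.001]
contact_force: [0.6, 0.5, -3.0]
gripper_width: 0.243
grasp_force: 59.6
```

Call:
{"name": "servo_tool", "arguments": {
  "motion": [0, 0, 0.1, 0, 0, 0, 1, 0, 0, 0.1, 0, 0, 0, 1, 0, 0, 0, 0, 0, 0, 1]
}}

```text
t: 12.78
eef_pos: [0.4561, 0.2224, 0.108]
tool_rot: [0.0, 0.148, 0.989, 0.0]
contact_force: [0.0, -0.3, -1.9]
gripper_width: 0.243
grasp_force: 59.6
```

```bash
python3 -c "
from h import *
to(.5276,.1998,.108,73.05)
a=snap('top','t4');b=snap('scene','s4')
A=cv2.resize(a[170:250,180:260],None,fx=5,fy=5,interpolation=3);B=cv2.resize(b[140:220,310:390],None,fx=5,fy=5,interpolation=3)
cv2.imwrite('pics/c5.png',np.hstack([A,B])[:,:,::-1])
"
```

```text
t 12.78 p [0.4561 0.2224 0.108 ] units [-3.75 -0.03  0.  ] az -0.01 tilt [0. 0.] F [ 0.  -0.3 -1.9] w 0.243
```

View pics/c5.png

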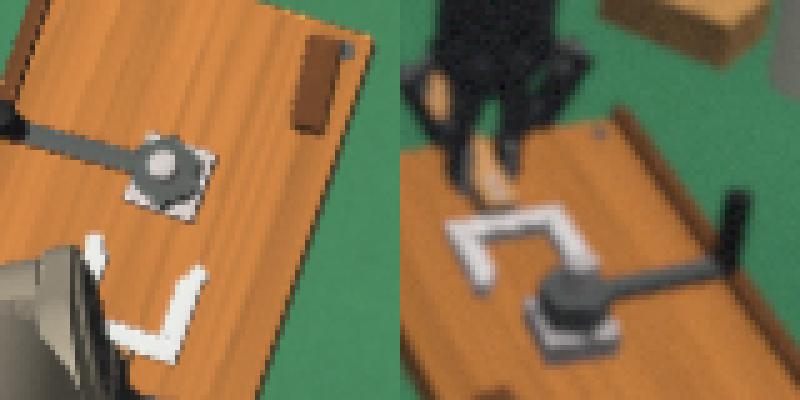

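The collar's right flat, extended, falls about 5 crop-px (3 mm) inside the right prong's inner edge at (171,300), while the left prong tip at (106,265) is tight. The fork needs about 2 mm towards jig +y before sliding in.

Call:
{"name": "servo_tool", "arguments": {
  "motion": [0, 0.1, 0, 0, 0, 0, 1, -0.5, 0, 0, 0, 0, 0, 1, -0.5, 0, 0, 0, 0, 0, 1, -0.4, 0, 0, 0, 0, 0, 1, -0.3, 0, 0, 0, 0, 0, 1]
}}

```text
t: 13.5
eef_pos: [0.4899, 0.2139, 0.1079]
tool_rot: [0.0, 0.148, 0.989, -0.0]
contact_force: [-2.3, 0.5, 1.2]
gripper_width: 0.241
grasp_force: 59.9
```

Call:
{"name": "servo_tool", "arguments": {
  "motion": [-0.2, 0, 0, 0, 0, 0, 1, -0.2, 0, 0, 0, 0, 0, 1]
}}

```text
t: 13.75
eef_pos: [0.4966, 0.2121, 0.1079]
tool_rot: [-0.0, 0.148, 0.989, 0.0]
contact_force: [-1.9, 1.0, -0.1]
gripper_width: 0.242
grasp_force: 59.8
```

```bash
python3 -c "
from h import *
to(.5276,.1998,.108,73.05)
a=snap('top','t5');b=snap('scene','s5')
A=cv2.resize(a[170:250,180:260],None,fx=5,fy=5,interpolation=3);B=cv2.resize(b[140:220,310:390],None,fx=5,fy=5,interpolation=3)
cv2.imwrite('pics/c6.png',np.hstack([A,B])[:,:,::-1])
"
```

```text
t 13.75 p [0.4966 0.2121 0.1079] units [-1.66 -0.13 -0.01] az -0.0 tilt [-0.001  0.   ] F [-1.9  1.  -0.1] w 0.242
```

View pics/c6.png

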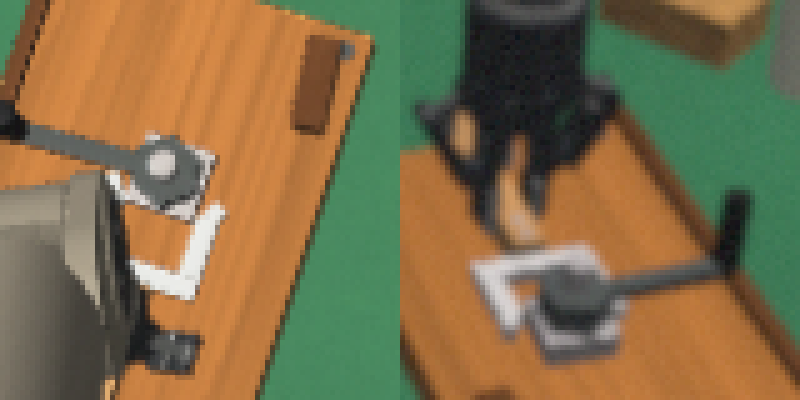

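The fork tips now straddle the collar (right tip at (222,208)) with only small forces. I'll keep sliding.

Call:
{"name": "servo_tool", "arguments": {
  "motion": [-0.25, 0, 0, 0, 0, 0, 1, -0.25, 0, 0, 0, 0, 0, 1, -0.25, 0, 0, 0, 0, 0, 1]
}}

```text
t: 14.22
eef_pos: [0.5115, 0.2074, 0.1079]
tool_rot: [0.0, 0.148, 0.989, -0.0]
contact_force: [-0.6, 0.7, -1.0]
gripper_width: 0.241
grasp_force: 59.8
```

Call:
{"name": "servo_tool", "arguments": {
  "motion": [-0.25, 0, 0, 0, 0, 0, 1, -0.25, 0, 0, 0, 0, 0, 1, -0.15, 0, 0, 0, 0, 0, 1]
}}

```text
t: 14.6
eef_pos: [0.5241, 0.2035, 0.1079]
tool_rot: [0.0, 0.148, 0.989, -0.0]
contact_force: [-1.3, -0.0, 0.4]
gripper_width: 0.242
grasp_force: 59.9
```

Call:
{"name": "servo_tool", "arguments": {
  "motion": [-0.15, 0, 0, 0, 0, 0, 1, -0.1, 0, 0, 0, 0, 0, 1, 0, 0, 0, 0, 0, 0, 1]
}}

```text
t: 14.98
eef_pos: [0.5287, 0.2021, 0.1079]
tool_rot: [0.0, 0.148, 0.989, 0.0]
contact_force: [0.3, 0.2, -1.8]
gripper_width: 0.237
grasp_force: 59.7
```

Call:
{"name": "servo_tool", "arguments": {
  "motion": [-0.1, 0, 0, 0, 0, 0, 1, 0, 0, 0, 0, 0, 0, 1]
}}

```text
t: 15.22
eef_pos: [0.5291, 0.2021, 0.1079]
tool_rot: [-0.001, 0.148, 0.989, -0.0]
contact_force: [-5.5, 0.7, 3.4]
gripper_width: 0.242
grasp_force: 60.4
```

Call:
{"name": "servo_tool", "arguments": {
  "motion": [0, 0, 0, 0, 0, 0, 0, 0, 0, 0, 0, 0, 0, 0, 0, 0, 0, 0, 0, 0, 0, 0, 0, 0, 0, 0, 0, 0, 0, 0, -1, 0, 0, 0, 0]
}}

```text
t: 15.85
eef_pos: [0.5294, 0.2013, 0.1275]
tool_rot: [-0.001, 0.148, 0.989, -0.001]
contact_force: [0.5, 0.2, 0.0]
gripper_width: 0.998
grasp_force: 0.0
```

Call:
{"name": "servo_tool", "arguments": {
  "motion": [0, 0, -1, 0, 0, 0, 0.2, 0, 0, -1, 0, 0, 0, 0.4, 0, 0, -1, 0, 0, 0, 0.5, 0, 0, -1, 0, 0, -1, 0.5, 0, 0, 0, 0, 0, -1, 0.5]
}}

```text
t: 16.48
eef_pos: [0.5314, 0.2019, 0.211]
tool_rot: [0.002, -0.004, 1.0, 0.001]
contact_force: [0.1, 0.1, -0.3]
gripper_width: 0.507
grasp_force: 0.0
```

```bash
python3 -c "
from h import *
to(.6322,.2747,.20,164.2)
print(np.round(bot.get_obs()['q'],2))
a=snap('top','t6');b=snap('scene','s6')
A=cv2.resize(a[170:250,160:240],None,fx=5,fy=5,interpolation=3);B=cv2.resize(b[140:220,310:390],None,fx=5,fy=5,interpolation=3)
cv2.imwrite('pics/c7.png',np.hstack([A,B])[:,:,::-1])
"
```

```text
t 16.48 p [0.5314 0.2019 0.211 ] units [-5.07  3.6   0.58] az -8.58 tilt [0.004 0.002] F [ 0.1  0.1 -0.3] w 0.507
[-0.82  0.44  0.45  1.93 -0.25  0.83  1.34]
```

View pics/c7.png

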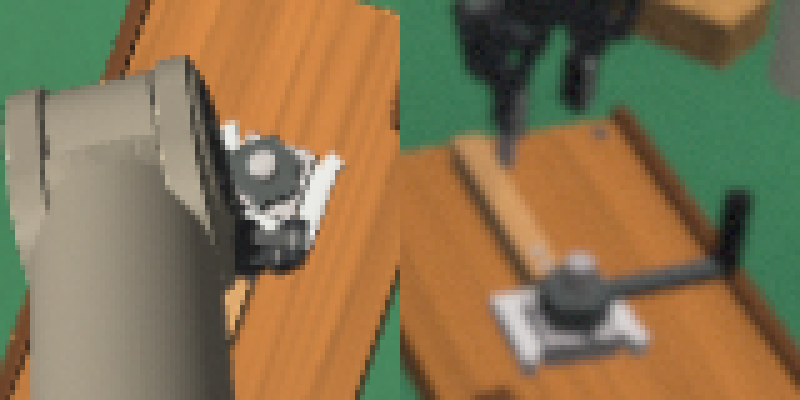

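The fork sits fully home around the collar; its tips at (640,340) lie past the square. Next I'll rotate and go over the black grip.

Call:
{"name": "servo_tool", "arguments": {
  "motion": [0, 0, 0, 0, 0, 1, 0.5, 0, 0, 0, 0, 0, 1, 0.5, 0, 0, 0, 0, 0, 1, 0.5, 0, 0, 0, 0, 0, 1, 0.5, 0, 0, 0, 0, 0, 1, 0.5]
}}

```text
t: 17.2
eef_pos: [0.5301, 0.2017, 0.2084]
tool_rot: [-0.0, 0.369, 0.929, 0.0]
contact_force: [-0.3, 1.1, 0.2]
gripper_width: 0.498
grasp_force: 0.0
```

Call:
{"name": "servo_tool", "arguments": {
  "motion": [0, 0, 0, 0, 0, 1, 0.5, 0, 0, 0, 0, 0, 1, 0.5, 0, 0, 0, 0, 0, 1, 0.5, 0, 0, 0, 0, 0, 1, 0.5, 0, 0, 0, 0, 0, 1, 0.5]
}}

```text
t: 17.82
eef_pos: [0.5302, 0.2018, 0.2085]
tool_rot: [-0.0, 0.684, 0.73, 0.0]
contact_force: [0.5, -0.2, 0.0]
gripper_width: 0.501
grasp_force: 0.0
```

Call:
{"name": "servo_tool", "arguments": {
  "motion": [0, 0, 0, 0, 0, 1, 0.5, 0, 0, 0, 0, 0, 1, 0.5, 0, 0, 0, 0, 0, 0.35, 0.5, 0, 0, 0, 0, 0, 0, 0.5]
}}

```text
t: 18.32
eef_pos: [0.5301, 0.2019, 0.2082]
tool_rot: [0.0, 0.799, 0.601, 0.0]
contact_force: [-0.1, -0.2, -0.0]
gripper_width: 0.494
grasp_force: 0.0
```

Call:
{"name": "servo_tool", "arguments": {
  "motion": [0.95, 0.7, 0, 0, 0, 0, 0.5, 1, 0.8, 0, 0, 0, 0, 0.5, 1, 0.8, 0, 0, 0, 0, 0.5, 1, 0.8, 0, 0, 0, 0, 0.5, 0.95, 0.76, 0, 0, 0, 0, 0.5]
}}

```text
t: 18.95
eef_pos: [0.632, 0.2753, 0.2082]
tool_rot: [-0.0, 0.799, 0.602, 0.0]
contact_force: [-0.3, -0.4, 0.5]
gripper_width: 0.504
grasp_force: 0.0
```

Call:
{"name": "servo_tool", "arguments": {
  "motion": [0, 0, 0, 0, 0, 0, 0.5]
}}

```text
t: 19.08
eef_pos: [0.6321, 0.2758, 0.2079]
tool_rot: [0.0, 0.798, 0.603, 0.0]
contact_force: [-0.9, 0.3, 0.6]
gripper_width: 0.505
grasp_force: 0.0
```

```bash
python3 -c "
from h import *
to(.6322,.2747,.145,-15.8)
print(np.round(bot.get_obs()['q'],2))
a=snap('top','t7');b=snap('scene','s7')
print(bot.boxes_of('scene','nut_grip'),proj('scene',[[.6322,.2747,.117],[.6322,.2747,.088]]))
A=cv2.resize(a[150:230,140:220],None,fx=5,fy=5,interpolation=3);B=cv2.resize(b[120:200,310:390],None,fx=5,fy=5,interpolation=3)
cv2.imwrite('pics/c8.png',np.hstack([A,B])[:,:,::-1])
"
```

```text
t 19.07 p [0.6321 0.2758 0.2079] units [-0.05  0.02  3.14] az -0.01 tilt [0.001 0.   ] F [-0.9  0.3  0.6] w 0.505
[-1.05  0.76  0.87  1.64 -0.65  1.05 -0.26]
[{'uv': [376.2, 185.7], 'p': 0.46}] [[377.59584058 179.32033655]
 [376.1550093  187.07981648]]
```

View pics/c8.png

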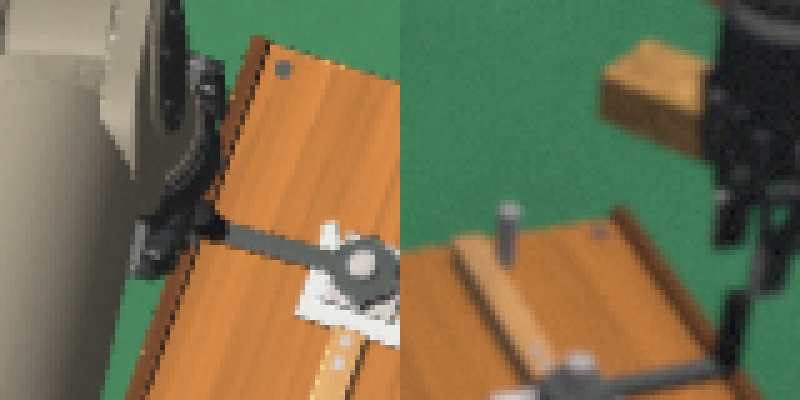

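The fingers stand either side of the grip (projected grip top at (378,179), network at (376,186)). I'll go down and start the arc.

Call:
{"name": "servo_tool", "arguments": {
  "motion": [-0.05, 0, 0.8, 0, 0, 0, 0.5, 0, 0, 0.8, 0, 0, 0, 0.5, 0, 0, 0.8, 0, 0, 0, 0.5, 0, 0, 0.7, 0, 0, 0, 0.5, 0, 0, 0, 0, 0, 0, 0.5]
}}

```text
t: 19.85
eef_pos: [0.6304, 0.2735, 0.1442]
tool_rot: [-0.0, 0.798, 0.602, -0.001]
contact_force: [-0.6, 0.7, 0.7]
gripper_width: 0.498
grasp_force: 0.0
```

Call:
{"name": "servo_tool", "arguments": {
  "motion": [-0.014, 0.375, 0, 0, 0, 0.5, 0.5, -0.014, 0.375, 0, 0, 0, 0.5, 0.5, -0.014, 0.375, 0, 0, 0, 0.5, 0.5]
}}

```text
t: 20.23
eef_pos: [0.6509, 0.2658, 0.1459]
tool_rot: [-0.001, 0.861, 0.508, -0.001]
contact_force: [-6.8, 0.3, 2.5]
gripper_width: 0.499
grasp_force: 2.8
```

Call:
{"name": "servo_tool", "arguments": {
  "motion": [-0.014, 0.375, 0, 0, 0, 0.5, 0.5, -0.014, 0.375, 0, 0, 0, 0.5, 0.5, -0.014, 0.375, 0, 0, 0, 0.5, 0.5]
}}

```text
t: 20.6
eef_pos: [0.6689, 0.253, 0.1458]
tool_rot: [-0.001, 0.913, 0.408, -0.002]
contact_force: [-6.5, 0.5, 2.3]
gripper_width: 0.499
grasp_force: 2.7
```

```bash
cat >> h.py <<'E'
def ang(J=(.605,.1785)):
    o,p,r=pose(); d=p[:2]-J; yy=r.as_matrix()[:,1]
    f=np.array(o['contact_force'])
    print('R',np.hypot(*d).round(4),'jigang',(np.degrees(np.arctan2(d[1],d[0]))+16.95).round(2),'yaw-tan',(np.degrees(np.arctan2(yy[1],yy[0])-np.arctan2(d[1],d[0]))+90).round(2),'F tool',r.inv().apply(f).round(1),o['gripper_width'])
E
python3 -c "
from h import *
ang()"
```

```text
R 0.0982 jigang 66.33 yaw-tan -1.2 F tool [-4.  -5.2 -2.3] 0.4991279477028458
```

Call:
{"name": "servo_tool", "arguments": {
  "motion": [-0.014, 0.375, 0, 0, 0, 0.5, 0.5, -0.014, 0.375, 0, 0, 0, 0.5, 0.5, -0.014, 0.375, 0, 0, 0, 0.5, 0.5, -0.014, 0.375, 0, 0, 0, 0.5, 0.5]
}}

```text
t: 21.1
eef_pos: [0.688, 0.2305, 0.1457]
tool_rot: [-0.002, 0.964, 0.267, -0.002]
contact_force: [-6.3, 1.1, 1.9]
gripper_width: 0.501
grasp_force: 2.7
```

Call:
{"name": "servo_tool", "arguments": {
  "motion": [-0.014, 0.375, 0, 0, 0, 0.5, 0.5, -0.014, 0.375, 0, 0, 0, 0.5, 0.5, -0.014, 0.375, 0, 0, 0, 0.5, 0.5, 0, 0, 0, 0, 0, 0, 0.5]
}}

```text
t: 21.6
eef_pos: [0.6981, 0.2097, 0.1458]
tool_rot: [-0.001, 0.987, 0.158, -0.001]
contact_force: [-2.9, 0.8, -0.6]
gripper_width: 0.497
grasp_force: 1.4
```

```bash
python3 -c "
from h import *
ang()"
```

```text
R 0.0982 jigang 35.5 yaw-tan -0.34 F tool [-2.5 -1.7  0.6] 0.4969318222664096
```

Call:
{"name": "servo_tool", "arguments": {
  "motion": [-0.005, 0.22, 0, 0, 0, 0.3, 0.5, -0.005, 0.22, 0, 0, 0, 0.3, 0.5, -0.005, 0.22, 0, 0, 0, 0.3, 0.5, -0.005, 0.22, 0, 0, 0, 0.3, 0.5]
}}

```text
t: 22.1
eef_pos: [0.7018, 0.1937, 0.1457]
tool_rot: [-0.002, 0.998, 0.069, -0.001]
contact_force: [-4.6, 5.3, 0.2]
gripper_width: 0.499
grasp_force: 2.6
```

Call:
{"name": "servo_tool", "arguments": {
  "motion": [0, 0.11, 0, 0, 0, 0.15, 0.5, 0, 0.11, 0, 0, 0, 0.15, 0.5]
}}

```text
t: 22.35
eef_pos: [0.7024, 0.1895, 0.1457]
tool_rot: [-0.002, 0.999, 0.047, -0.001]
contact_force: [-4.4, 4.5, 1.3]
gripper_width: 0.497
grasp_force: 2.5
```

Call:
{"name": "servo_tool", "arguments": {
  "motion": [0, 0.11, 0, 0, 0, 0.15, 0.5]
}}

```text
t: 22.48
eef_pos: [0.7026, 0.1874, 0.1457]
tool_rot: [-0.002, 0.999, 0.036, -0.001]
contact_force: [-5.2, 4.4, 1.4]
gripper_width: 0.5
grasp_force: 2.5
```

```bash
python3 -c "
from h import *
ang()"
```

```text
R 0.098 jigang 22.15 yaw-tan -1.09 F tool [-4.9 -4.7 -1.4] 0.5001285536069098
```

Call:
{"name": "servo_tool", "arguments": {
  "motion": [0, 0.11, 0, 0, 0, 0.15, 0.5, 0, 0.11, 0, 0, 0, 0.15, 0.5]
}}

```text
t: 22.72
eef_pos: [0.7029, 0.1831, 0.1457]
tool_rot: [-0.002, 1.0, 0.013, -0.001]
contact_force: [-4.2, 4.3, 0.8]
gripper_width: 0.501
grasp_force: 2.5
```

Call:
{"name": "servo_tool", "arguments": {
  "motion": [0, 0.11, 0, 0, 0, 0.15, 0.5]
}}

```text
t: 22.85
eef_pos: [0.703, 0.1809, 0.1457]
tool_rot: [-0.002, 1.0, 0.002, -0.001]
contact_force: [-4.0, 4.7, 0.2]
gripper_width: 0.5
grasp_force: 2.5
```

Call:
{"name": "servo_tool", "arguments": {
  "motion": [0, 0.11, 0, 0, 0, 0.15, 0.5]
}}

```text
t: 22.98
eef_pos: [0.703, 0.1788, 0.1457]
tool_rot: [-0.002, 1.0, -0.009, -0.001]
contact_force: [-4.5, 5.0, 0.1]
gripper_width: 0.499
grasp_force: 2.5
```

Call:
{"name": "servo_tool", "arguments": {
  "motion": [0, 0.11, 0, 0, 0, 0.15, 0.5]
}}

```text
t: 23.1
eef_pos: [0.703, 0.1766, 0.1457]
tool_rot: [-0.002, 1.0, -0.02, -0.001]
contact_force: [-4.0, 5.3, 0.8]
gripper_width: 0.497
grasp_force: 2.5
```

Call:
{"name": "servo_tool", "arguments": {
  "motion": [0, 0.1, 0, 0, 0, 0.13, 0.5]
}}

```text
t: 23.22
eef_pos: [0.7029, 0.1749, 0.1457]
tool_rot: [-0.002, 1.0, -0.03, -0.001]
contact_force: [-5.4, 7.8, 0.7]
gripper_width: 0.497
grasp_force: 3.8
```

```bash
python3 -c "
from h import *
ang()
a=snap('top','t8');b=snap('scene','s8')
A=cv2.resize(a[160:240,160:240],None,fx=5,fy=5,interpolation=3);B=cv2.resize(b[140:220,310:390],None,fx=5,fy=5,interpolation=3)
cv2.imwrite('pics/c9.png',np.hstack([A,B])[:,:,::-1])
"
```

```text
R 0.098 jigang 14.87 yaw-tan -1.35 F tool [-5.8 -7.5 -0.6] 0.4973346286490323
```

View pics/c9.png

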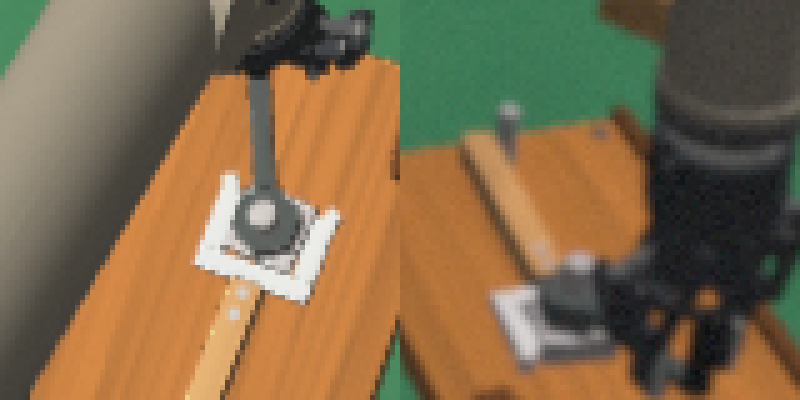

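The spanner is still fully on the collar with its handle by the post, and the lever now points near jig +x. The force has begun to rise, so I'll use fine steps.

Call:
{"name": "servo_tool", "arguments": {
  "motion": [0, 0.1, 0, 0, 0, 0.1, 0.5]
}}

```text
t: 23.45
eef_pos: [0.7028, 0.1743, 0.1456]
tool_rot: [-0.003, 0.999, -0.037, -0.001]
contact_force: [-5.7, 9.9, 0.7]
gripper_width: 0.499
grasp_force: 4.9
```

Call:
{"name": "servo_tool", "arguments": {
  "motion": [0, 0.1, 0, 0, 0, 0.1, 0.5]
}}

```text
t: 23.58
eef_pos: [0.7026, 0.1737, 0.1455]
tool_rot: [-0.004, 0.999, -0.044, -0.002]
contact_force: [-4.9, 12.5, 0.9]
gripper_width: 0.499
grasp_force: 6.2
```

Call:
{"name": "servo_tool", "arguments": {
  "motion": [0, 0.12, 0, 0, 0, 0, 0.5, 0, 0.12, 0, 0, 0, 0, 0.5]
}}

```text
t: 23.82
eef_pos: [0.7026, 0.1722, 0.1455]
tool_rot: [-0.006, 0.999, -0.042, -0.001]
contact_force: [-3.6, 19.4, 1.5]
gripper_width: 0.494
grasp_force: 9.6
```

Call:
{"name": "servo_tool", "arguments": {
  "motion": [0, 0.1, 0, 0, 0, 0, 0.5, 0, 0.05, 0, 0, 0, 0, 0.5]
}}

```text
t: 24.08
eef_pos: [0.7027, 0.1715, 0.1455]
tool_rot: [-0.007, 0.999, -0.041, -0.001]
contact_force: [-2.7, 22.9, 1.5]
gripper_width: 0.498
grasp_force: 11.1
```

Call:
{"name": "servo_tool", "arguments": {
  "motion": [0, 0, 0, 0, 0, 0, 0.5, 0, 0, 0, 0, 0, 0, 0.5]
}}

```text
t: 24.32
eef_pos: [0.7027, 0.1715, 0.1456]
tool_rot: [-0.007, 0.999, -0.041, -0.001]
contact_force: [-1.5, 21.9, 1.0]
gripper_width: 0.504
grasp_force: 10.6
```

```bash
python3 -c "
from h import *
ang()"
```

```text
R 0.098 jigang 12.86 yaw-tan -0.6 F tool [ -3.3 -21.8  -0.7] 0.5035594033258323
```

The nut is jammed and held at about 22 N. I'll back off, lift and go back to the handle, which now bears on the post with the spanner turned roughly 2° clockwise.

Call:
{"name": "servo_tool", "arguments": {
  "motion": [0, -0.4, 0, 0, 0, 0, 0.5, 0, -0.4, 0, 0, 0, 0, 0.5, 0, 0, -0.6, 0, 0, 0, 0.5, 0, 0, -1, 0, 0, 0, 0.5, 0, 0, -1, 0, 0, 0, 0.4]
}}

```text
t: 24.95
eef_pos: [0.7046, 0.175, 0.2003]
tool_rot: [0.0, 0.999, -0.047, 0.001]
contact_force: [0.4, -1.0, 0.0]
gripper_width: 0.6
grasp_force: 0.0
```

Call:
{"name": "servo_tool", "arguments": {
  "motion": [0, 0, -0.6, 0, 0, 0.8, 0.2, 0, 0, 0, 0, 0, 0.8, 0, 0, 0, 0, 0, 0, 0, 0]
}}

```text
t: 25.32
eef_pos: [0.7044, 0.1758, 0.2113]
tool_rot: [0.0, 0.986, -0.165, 0.001]
contact_force: [0.3, 0.2, -0.1]
gripper_width: 1.001
grasp_force: 0.0
```

```bash
python3 -c "
from h import *
to(.53,.2046,.2,-109)"
```

```text
t 25.32 p [0.7044 0.1758 0.2113] units [-8.72  1.48  0.55] az -0.0 tilt [ 0.001 -0.   ] F [ 0.3  0.2 -0.1] w 1.001
```

Call:
{"name": "servo_tool", "arguments": {
  "motion": [-0.97, 0.16, 0, 0, 0, 0, 0, -0.97, 0.16, 0, 0, 0, 0, 0, -0.97, 0.16, 0, 0, 0, 0, 0, -0.97, 0.16, 0, 0, 0, 0, 0, -0.97, 0.17, 0, 0, 0, 0, 0]
}}

```text
t: 25.95
eef_pos: [0.6066, 0.1923, 0.2105]
tool_rot: [-0.0, 0.986, -0.164, 0.0]
contact_force: [0.3, 0.4, -0.6]
gripper_width: 1.003
grasp_force: 0.0
```

Call:
{"name": "servo_tool", "arguments": {
  "motion": [-0.97, 0.17, 0, 0, 0, 0, 0, -0.97, 0.17, 0, 0, 0, 0, 0, -0.97, 0.17, 0.2, 0, 0, 0, 0, -0.96, 0.16, 0.5, 0, 0, 0, 0, 0, 0, 0, 0, 0, 0, 0]
}}

```text
t: 26.58
eef_pos: [0.5285, 0.2054, 0.1957]
tool_rot: [-0.0, 0.986, -0.164, -0.001]
contact_force: [0.3, 0.7, -0.3]
gripper_width: 0.999
grasp_force: 0.0
```

```bash
python3 -c "
from h import *
to(.53,.2046,.108,-109)
o,p,r=pose()
for c in('scene','top'):
    bot.read_camera(c)
    for n,z in(('spanner_handle',.041),('spanner_jaw',.042),('collar_center',.048)):
        for b in bot.boxes_of(c,n)[:2]: print(c,n,np.round(b['uv'],1),round(b['p'],2),unproj(c,b['uv'],z).round(4))
print(proj('scene',[[.53,.2046,.052],[.605,.1785,.042]]))"
```

```text
t 26.57 p [0.5285 0.2054 0.1957] units [0.09 0.01 4.39] az 0.01 tilt [-0.002  0.   ] F [ 0.3  0.7 -0.3] w 0.999
scene spanner_handle [329.8 188.7] 0.77 [0.519  0.1919 0.041 ]
scene spanner_jaw [331.1 185.8] 0.65 [0.5103 0.2036 0.042 ]
scene spanner_jaw [241. 264.] 0.6 [ 0.6503 -0.1991  0.042 ]
scene collar_center [351.6 210.4] 0.75 [0.6426 0.1773 0.048 ]
scene collar_center [331.6 183.8] 0.36 [0.5089 0.2061 0.048 ]
top spanner_handle [203.7 239.4] 0.67 [0.4932 0.2057 0.041 ]
top spanner_jaw [200.3 236.8] 0.61 [0.5012 0.2166 0.042 ]
top collar_center [214.  197.7] 0.73 [0.6268 0.1763 0.048 ]
top collar_center [410.  293.8] 0.35 [ 0.3296 -0.4451  0.048 ]
[[335.46893115 186.43520202]
 [343.70798979 204.85294111]]
```

Call:
{"name": "servo_tool", "arguments": {
  "motion": [0.09, 0, 1, 0, 0, 0, 0, 0, 0, 1, 0, 0, 0, 0, 0, 0, 1, 0, 0, 0, 0, 0, 0, 0.9, 0, 0, 0, 0, 0, 0, 0.4, 0, 0, 0, 0.3]
}}

```text
t: 27.6
eef_pos: [0.5308, 0.2044, 0.1083]
tool_rot: [0.0, 0.986, -0.165, -0.001]
contact_force: [0.4, -0.9, 0.7]
gripper_width: 0.818
grasp_force: 0.0
```

Call:
{"name": "servo_tool", "arguments": {
  "motion": [0, 0, 0, 0, 0, 0, 1, 0, 0, 0, 0, 0, 0, 1, 0, 0, 0, 0, 0, 0, 1, 0, 0, 0, 0, 0, 0, 1]
}}

```text
t: 28.1
eef_pos: [0.5316, 0.2044, 0.1108]
tool_rot: [-0.0, 0.986, -0.165, 0.0]
contact_force: [-1.7, -0.5, 6.8]
gripper_width: 0.24
grasp_force: 59.7
```

```bash
python3 -c "
from h import *
to(.4558,.2217,.108,-109); ang()"
```

```text
t 28.1 p [0.5316 0.2044 0.1108] units [-3.87  0.42  0.14] az -0.0 tilt [0.001 0.   ] F [-1.7 -0.5  6.8] w 0.24
R 0.0778 jigang 177.53 yaw-tan -179.62 F tool [-1.4  1.  -6.8] 0.23950722217084255
```

Call:
{"name": "servo_tool", "arguments": {
  "motion": [0, 0, -0.15, 0, 0, 0, 1, -0.3, 0, 0, 0, 0, 0, 1, -0.4, 0, 0, 0, 0, 0, 1, -0.5, 0, 0, 0, 0, 0, 1]
}}

```text
t: 28.6
eef_pos: [0.5079, 0.2126, 0.1129]
tool_rot: [-0.0, 0.986, -0.165, -0.0]
contact_force: [-0.2, -0.0, -2.1]
gripper_width: 0.24
grasp_force: 60.3
```

Call:
{"name": "servo_tool", "arguments": {
  "motion": [-0.5, 0, 0, 0, 0, 0, 1, -0.5, 0, 0, 0, 0, 0, 1, -0.6, 0, 0, 0, 0, 0, 1, -0.6, 0, 0, 0, 0, 0, 1, -0.6, 0, 0, 0, 0, 0, 1]
}}

```text
t: 29.22
eef_pos: [0.4548, 0.2308, 0.1129]
tool_rot: [0.0, 0.986, -0.165, 0.0]
contact_force: [0.7, -2.2, -1.6]
gripper_width: 0.236
grasp_force: 60.2
```

```bash
python3 -c "
from h import *
to(.4558,.2217,.108,-109); ang()"
```

```text
t 29.23 p [0.4548 0.2308 0.1129] units [0.19 0.41 0.24] az -0.0 tilt [ 0. -0.] F [ 0.7 -2.2 -1.6] w 0.236
R 0.159 jigang 177.77 yaw-tan -179.86 F tool [1.4 1.8 1.6] 0.23598137045137443
```

Call:
{"name": "servo_tool", "arguments": {
  "motion": [0, 0.15, -0.2, 0, 0, 0, 1, 0, 0, -1, 0, 0, 0, 1, 0, 0, -1, 0, 0, 0, 1, 0, 0, -1, 0, 0, 0, 1, 0, 0, -1, 0, 0, 0, 1]
}}

```text
t: 29.85
eef_pos: [0.4548, 0.2278, 0.1979]
tool_rot: [-0.0, 0.986, -0.166, 0.0]
contact_force: [-0.7, -0.4, -2.7]
gripper_width: 0.242
grasp_force: 60.2
```

Call:
{"name": "servo_tool", "arguments": {
  "motion": [0.3, 0.5, -0.6, 0, 0, 0, 1, 0.69, 0.98, 0, 0, 0, 0, 1, 0.69, 0.98, 0, 0, 0, 0, 1, 0.69, 0.98, 0, 0, 0, 0, 1, 0.69, 0.98, 0, 0, 0, 0, 1]
}}

```text
t: 30.48
eef_pos: [0.4837, 0.1226, 0.209]
tool_rot: [-0.0, 0.986, -0.166, -0.0]
contact_force: [-0.4, -0.2, -2.5]
gripper_width: 0.238
grasp_force: 60.3
```

Call:
{"name": "servo_tool", "arguments": {
  "motion": [0.69, 0.98, 0, 0, 0, 0, 1, 0.69, 0.98, 0, 0, 0, 0, 1, 0.69, 0.98, 0, 0, 0, 0, 1, 0.69, 0.98, 0, 0, 0, 0, 1, 0.69, 0.98, 0, 0, 0, 0, 1]
}}

```text
t: 31.1
eef_pos: [0.5168, 0.0074, 0.209]
tool_rot: [-0.0, 0.986, -0.166, -0.0]
contact_force: [-0.5, -0.2, -2.5]
gripper_width: 0.238
grasp_force: 60.3
```

Call:
{"name": "servo_tool", "arguments": {
  "motion": [0.69, 0.98, 0, 0, 0, 0, 1, 0.69, 0.98, 0, 0, 0, 0, 1, 0.69, 0.98, 0, 0, 0, 0, 1, 0.69, 0.98, 0, 0, 0, 0, 1, 0.69, 0.98, 0, 0, 0, 0, 1]
}}

```text
t: 31.72
eef_pos: [0.5498, -0.1077, 0.2089]
tool_rot: [-0.0, 0.986, -0.166, -0.0]
contact_force: [-0.3, 0.3, -2.5]
gripper_width: 0.24
grasp_force: 60.3
```

Call:
{"name": "servo_tool", "arguments": {
  "motion": [0.69, 0.98, 0, 0, 0, 0, 1, 0.69, 0.98, 0, 0, 0, 0, 1, 0.69, 0.98, 0, 0, 0, 0, 1, 0.3, 0.3, 0, 0, 0, 0, 1, 0, 0, 0, 0, 0, -1, 1]
}}

```text
t: 32.35
eef_pos: [0.5735, -0.1835, 0.2086]
tool_rot: [0.0, 0.996, -0.09, -0.0]
contact_force: [-0.0, 0.5, -2.1]
gripper_width: 0.238
grasp_force: 60.2
```

Call:
{"name": "servo_tool", "arguments": {
  "motion": [0, 0, 0.3, 0, 0, -1, 1, 0, 0, 0.6, 0, 0, -1, 1, 0, 0, 0.6, 0, 0, -0.14, 1, 0, 0, 0, 0, 0, 0, 1]
}}

```text
t: 32.85
eef_pos: [0.5733, -0.1822, 0.1779]
tool_rot: [-0.001, 0.998, 0.068, -0.001]
contact_force: [0.1, 0.3, -1.3]
gripper_width: 0.24
grasp_force: 60.2
```

```bash
python3 -c "
from h import *
to(.575,-.185,.088,-82)"
```

```text
t 32.85 p [ 0.5733 -0.1822  0.1779] units [0.08 0.16 4.49] az -0.02 tilt [-0.002  0.001] F [ 0.1  0.3 -1.3] w 0.24
```

Call:
{"name": "servo_tool", "arguments": {
  "motion": [0, 0, 1, 0, 0, 0, 1, 0, 0, 1, 0, 0, 0, 1, 0, 0, 1, 0, 0, 0, 1, 0, 0, 1, 0, 0, 0, 1, 0, 0, 0.4, 0, 0, 0, 1]
}}

```text
t: 33.48
eef_pos: [0.5732, -0.1825, 0.089]
tool_rot: [-0.0, 0.998, 0.069, -0.001]
contact_force: [-0.6, -0.5, -2.4]
gripper_width: 0.237
grasp_force: 60.3
```

Call:
{"name": "servo_tool", "arguments": {
  "motion": [0, 0, 0.1, 0, 0, 0, 1, 0, 0, 0.1, 0, 0, 0, 1, 0, 0, 0, 0, 0, 0, 1]
}}

```text
t: 33.85
eef_pos: [0.5742, -0.1828, 0.0873]
tool_rot: [0.0, 0.998, 0.069, 0.0]
contact_force: [0.2, 0.1, -2.6]
gripper_width: 0.236
grasp_force: 60.3
```

Call:
{"name": "servo_tool", "arguments": {
  "motion": [0, 0, 0.08, 0, 0, 0, 1, 0, 0, 0.08, 0, 0, 0, 1, 0, 0, 0, 0, 0, 0, 1]
}}

```text
t: 34.22
eef_pos: [0.5742, -0.1829, 0.0857]
tool_rot: [-0.001, 0.998, 0.069, 0.001]
contact_force: [-4.7, 3.3, 16.3]
gripper_width: 0.237
grasp_force: 62.6
```

Call:
{"name": "servo_tool", "arguments": {
  "motion": [0, 0, 0.06, 0, 0, 0, 1, 0, 0, 0, 0, 0, 0, 1]
}}

```text
t: 34.48
eef_pos: [0.5742, -0.183, 0.0857]
tool_rot: [-0.001, 0.998, 0.069, 0.001]
contact_force: [-8.8, 6.3, 28.2]
gripper_width: 0.237
grasp_force: 64.0
```

Contact with the mat is made. I'll ease off, open and rise.

Call:
{"name": "servo_tool", "arguments": {
  "motion": [0, 0, -0.12, 0, 0, 0, 1, 0, 0, 0, 0, 0, 0, 0, 0, 0, 0, 0, 0, 0, 0, 0, 0, 0, 0, 0, 0, 0, 0, 0, 0, 0, 0, 0, 0]
}}

```text
t: 35.1
eef_pos: [0.5739, -0.1828, 0.0847]
tool_rot: [0.0, 0.998, 0.069, -0.0]
contact_force: [0.1, -1.0, 0.7]
gripper_width: 1.002
grasp_force: 0.0
```

Call:
{"name": "servo_tool", "arguments": {
  "motion": [0, 0, -0.5, 0, 0, 0, 0, 0, 0, -1, 0, 0, 0, 0, 0, 0, -1, 0, 0, 0, 0, 0, 0, -1, 0, 0, 0, 0, 0, 0, -1, 0, 0, 0, 0]
}}

```text
t: 35.72
eef_pos: [0.574, -0.1827, 0.1767]
tool_rot: [-0.0, 0.998, 0.069, 0.0]
contact_force: [-0.4, 0.5, -0.5]
gripper_width: 0.996
grasp_force: 0.0
```

Call:
{"name": "servo_tool", "arguments": {
  "motion": [-0.5, -1, -0.5, 0, 0, 0, 0, -0.5, -1, -0.5, 0, 0, 0, 0, -0.5, -1, 0, 0, 0, 0, 0, -0.5, -1, 0, 0, 0, 0, 0, 0, 0, 0, 0, 0, 0, 0]
}}

```text
t: 36.35
eef_pos: [0.5227, -0.1077, 0.1953]
tool_rot: [-0.001, 0.998, 0.07, -0.0]
contact_force: [0.2, 0.4, 0.6]
gripper_width: 0.996
grasp_force: 0.0
```

```bash
python3 - <<'E'
from h import *
to(.575,-.185,.2,-82)
def seg(c,lo=(0,0,0)):
    return None
for c in('scene','top'):
    snap(c,c+'9')
    for n,z in(('spanner_handle',.016),('spanner_jaw',.011),('nut_grip',.088),('collar_center',.048),('tin',.03),('nut_top',.071)):
        for b in bot.boxes_of(c,n)[:2]: print(c,n,np.round(b['uv'],1),round(b['p'],2),unproj(c,b['uv'],z).round(4))
# lever direction check: dark pixels around stud in top view
a=cv2.imread('pics/top9.png').astype(int)
from numpy import cos,sin,radians
sc=[]
for w in range(-20,110,2):
    P=[[.605+r*cos(radians(w-16.95)),.1785+r*sin(radians(w-16.95)),.067] for r in np.linspace(.04,.08,8)]
    uv=proj('top',P).round().astype(int); v=np.array([a[y,x] for x,y in uv]); sc.append((round(float(np.ptp(v,axis=1).mean())),w))
print('lever jig angle, low chroma',sorted(sc)[:5])
E
```

```text
t 36.35 p [ 0.5227 -0.1077  0.1953] units [ 2.05  4.19 -0.24] az 0.01 tilt [-0.     0.001] F [0.2 0.4 0.6] w 0.996
scene spanner_handle [235.9 254.7] 0.55 [ 0.5914 -0.1836  0.016 ]
scene spanner_jaw [235.6 254.8] 0.67 [ 0.5869 -0.1825  0.011 ]
scene spanner_jaw [243.2 269.8] 0.64 [ 0.6459 -0.1916  0.011 ]
scene collar_center [353.1 212.6] 0.65 [0.6526 0.1747 0.048 ]
scene tin [294.2 275. ] 0.68 [ 0.7468 -0.0969  0.03  ]
scene nut_top [369.5 210.2] 0.42 [0.6886 0.2022 0.071 ]
top spanner_handle [331.8 238.4] 0.56 [ 0.5048 -0.2034  0.016 ]
top spanner_jaw [331.6 230.3] 0.68 [ 0.5318 -0.2033  0.011 ]
top nut_grip [210.6 169. ] 0.56 [0.7108 0.1852 0.088 ]
top collar_center [210.7 196.4] 0.81 [0.6309 0.187  0.048 ]
top tin [301.4 165. ] 0.51 [ 0.7429 -0.1032  0.03  ]
top tin [212.4 196.1] 0.3 [0.6355 0.1837 0.03  ]
top nut_top [212.5 195.1] 0.68 [0.6306 0.1786 0.071 ]
top nut_top [409.7 293. ] 0.27 [ 0.3316 -0.4384  0.071 ]
lever jig angle, low chroma [(4, 22), (5, 18), (5, 20), (5, 24), (24, 16)]
```

```bash
python3 -c "
from station import bot
print(bot.hand_in())"
```

```text
the job is handed in; nothing more can be done
None
```

I jammed the locknut at about 22 N with the fork fully home, laid the spanner back on the cork mat and handed the job in at about 36 s; the last images put the collar about 8° clockwise of its zero mark (limit 15°), but `hand_in()` gave no verdict.

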